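# Put a viscosity-bath port cover away in its cassette slot

## Robot

A 7-joint arm with a two-finger parallel gripper is mounted at the origin on the work surface. World frame = base frame: x ahead of the robot, y to its left, z up, the work surface at z = 0. Lengths are in m, angles in rad, forces in N, time in s.
With the tool pointing down it reaches from about 0.4 to 0.75 m from the base axis. Payload 19.5 kg.
Tool frame: the origin (TCP) lies at the centre of the arm's flange, where the gripper is bolted on; the fingertips stand 173 mm ahead of it and the grasp point (between the pads) lies 155 mm ahead of it; z points along the fingers, y is the direction in which the jaws open and shut (so a half turn about z gives the same grasp; the last joint's range is limited). The gripper opens to 85 mm and grips with 20 to 120 N. Pads are 22 mm wide; open, the fingers measure 114 mm over their backs; the gripper's body (76 mm by 85 mm) begins 54 mm behind the grasp point. The pads swing forward as they close: fully open they stand 13 mm farther back than shut.
Start: joints at [1.218, 0.707, -0.028, 1.485, 0.022, 0.951, -0.075], TCP at [0.176, -0.547, 0.405] pointing down, gripper open.
Joint ranges: [-2.71, 2.71], [-0.32, 2.16], [-1.57, 1.52], [0, 2.45], [-1.46, 4.6], [0, 2.02], [-2.83, 2.83]. Speed limits (rad/s): [1.89, 1.89, 2.57, 2.57, 3.01, 3.01, 3.01].

## Interface

Orientations are given as a rotation vector (axis times angle).
In Python, from plant import r, vision gives the robot as it stands.
- The arm moves only by the tool play_rows, never from a script. Its argument "increments" is a list that holds one entry, the list of rows, each a list of 4 numbers: the shift along the world's x, y, z in m, then the turn about the world's z in degrees. A call has 1 to 12 rows; each row shifts and turns the pose as measured when the row begins; what a row does not reach is not made up. A row lasts 1/8 s, in which the tool goes at most 62.5 mm and 10.7 degrees, less where a joint would pass 70% of its speed; a pose out of reach is approached as far as the arm can. A call is refused whole if a number of a shift passes 0.0625 or a number of a turn 10.7, either way. A call with a gripper value outside its range is refused whole. "claw" is the opening, from -1 (shut) to 1 (fully open), set as the call begins (left out, the last holds). The fingers move at their own pace and stop on an object; the grip force is fixed at half the most. Time passes only in rows, so rows that do not move let the fingers close. It gives the time, the measured TCP pose, the force and the opening at its end, in the units of the state.
- r.observe(): the state, without advancing time (a new reading comes with each control period).
- vision.camera(name): name is "side" or "top"; returns (picture, depth): 384x512x3 uint8, red, green, blue; 384x512 float32, m along the optical axis (not along the pixel's ray), 0 where there is no reading.
- vision.get_calibration(name): a dict with "K" (3x3 intrinsics, pixels), "rvec" (rotation vector, rad) and "tvec" (3), from world to camera coordinates, as OpenCV has them. Camera axes: x right, y down, z forward; pixel columns grow to the right and rows downward; lengths in m; the calibration is good to about 2 mm. A picture is of the moment at which its call begins. get_calibration takes no time and is no camera call.
- r.finish_job(): hands the job in, once; it reports no verdict.
The state is a dict: "clock": time; "joint_pos": joint angles; "qd": joint speeds; "joint_efforts": joint torques, N m; "tcp_pos": TCP position; "ee_rot": TCP orientation; "ft_force": force on the tool from outside, world axes, zero at the start; "wrist_torque": the same for the moment, N m; "grip_width": finger opening in m.
Only numpy, scipy, OpenCV 4.12 (cv2) and the standard library are available. Lean on these libraries where they do the work, as an engineer would, in place of code of your own. Each camera call takes 0.05 s, during which the arm holds its last target.

## Task

Put the black port cover with the red grip away: slide it level, through the open front, into the middle slot (yellow ledges) of the cassette, all the way in and resting on the ledges, with its grip sticking straight out of the front, and let go. Leave the steel cover with the blue grip where it lies.

Things in the scene. Friction and masses are not known exactly. Their poses are not given: they have to be found in the camera images.
- cover_black: Loose black disc, 72 mm across, 5 mm thick, with a flat arm (14 wide, 5 thick) along its -x, ending in an upright RED grip block: 24 mm long in x, 14 wide in y, from 5 to 35 mm above the underside, centre 85 mm from the disc's centre. 0.06 to 0.13 kg. Origin: centre of the disc's underside, z up. Lies flat on the bench, block towards the robot; may swap sides with the steel one. Hold by the block's sides.
- cover_steel: Bystander that stays where it lies: same shape and size as the black cover, but bright steel with a BLUE grip block. Origin and axes as for the black one.
- slot (a point): Middle slot of the cassette (YELLOW ledges): where the centre of a disc's underside lies when it rests on the ledges fully home. x points level into the cassette, from open front to back stops; z up. 103 to 143 mm above the bench. Back stops are 38 mm beyond it along x. Ledges reach from 38 mm before to 38 mm beyond it; 28 mm clear height over them, then the top slot's ledges.
- cassette: Fixed aluminium frame on a stand, axes as slot, origin 48 mm under it: centre of the frame's underside. Two side walls 92 mm apart inside (100 outside), 76 mm long in x, 92 high. Three slots, each a pair of level ledges 30 mm wide (32 mm gap between), 4 thick, tops 16, 48, 80 mm above the origin. Bottom slot holds a white disc, top one is empty. Front (-x) open, faces the robot roughly.
Things that resemble listed ones, but are neither listed nor needed, are in the scene too. What is shaped like the cover_black but green or purple is not meant.

How it is judged:
By the outcome, as a careful person would: the job done as asked, in the order asked, and still so for the second after the job is handed in, with the robot touching nothing.
It also fails if it takes over 48 s, if anything falls off the work surface, if the arm or the gripper's body presses on something with over 40 N, if the wrist force passes 120 N, or if a joint passes its speed limit or range.

## Working session

There is one attempt and no reset: what is moved stays moved. The work goes in short steps, Python scripts to look and compute and a tool call to move; the robot and the scene stay as the last step left them, time stands still between calls to the robot, and variables do not carry over. Pictures are saved under pics/ and viewed, and the job is handed in when it is done.

Besides the shell and the picture viewer there is one more tool, called after "Request:" as name([rows], argument=value, ...), one row to a line, values as JSON. play_rows: Moves the arm, as the interface text tells. Its arguments: {"type":"object","properties":{"increments":{"type":"array","items":{"type":"array","items":{"type":"array","items":{"type":"number"}}}},"claw":{"type":"number"}},"required":["increments"]}

```bash
mkdir -p pics; ls; cat > h.py <<'E'
import numpy as np, cv2
from plant import r, vision
def cal(n):
    c=vision.get_calibration(n); K=np.array(c["K"],float); R=cv2.Rodrigues(np.array(c["rvec"],float))[0]; t=np.array(c["tvec"],float).ravel(); return K,R,t
def snap(n,tag):
    im,d=vision.camera(n); np.savez(f"pics/{tag}.npz",im=im,d=d); cv2.imwrite(f"pics/{tag}.png",im[:,:,::-1]); return im,d
def cloud(n,d):
    K,R,t=cal(n); v,u=np.indices(d.shape); p=np.stack([(u-K[0,2])/K[0,0]*d,(v-K[1,2])/K[1,1]*d,d],-1)
    return (p-t)@R
def ray(n,u,v,z):
    K,R,t=cal(n); c=-R.T@t; w=R.T@np.array([(u-K[0,2])/K[0,0],(v-K[1,2])/K[1,1],1]); return c+w*(z-c[2])/w[2]
def proj(n,P):
    K,R,t=cal(n); q=np.atleast_2d(P)@R.T+t; q=q@K.T; return q[:,:2]/q[:,2:]
E
python3 - <<'E'
from h import *
print(r.observe())
for n in("side","top"):
    snap(n,n+"0"); K,R,t=cal(n); print(n,K.tolist(),(-R.T@t),R[2])
E
```

```text
pics
{'clock': 0.0, 'joint_pos': array([ 1.21825676,  0.70706855, -0.02762801,  1.48499377,  0.02197129,
        0.95089033, -0.0754988 ]), 'qd': array([5.58550342e-04, 5.25131544e-04, 3.95579630e-06, 2.16582715e-05,
       9.04316735e-04, 9.11946714e-04, 9.75530410e-04]), 'joint_efforts': array([-1.82237159e-04, -8.83214164e+01,  1.23442389e+00, -2.36162174e+01,
        1.69295899e-02,  6.66915686e-03,  2.09326299e-05]), 'tcp_pos': array([ 0.17585734, -0.5473694 ,  0.40424827]), 'ee_rot': array([-3.10269438e+00, -4.86129417e-01,  2.62094457e-04]), 'ft_force': array([ 0.49960569, -0.23769338,  0.2236938 ]), 'wrist_torque': array([-0.01729949, -0.0069914 , -0.01457557]), 'grip_width': 0.08525108494887575}
side [[350.0745102675647, 0.0, 254.32909794799295], [0.0, 350.0745102675647, 186.30531454738522], [0.0, 0.0, 1.0]] [0.24421615 0.3150674  0.7187187 ] [ 0.38009546 -0.4746881  -0.79385052]
top [[382.86918221797504, 0.0, 255.12278374748726], [0.0, 382.86918221797504, 187.70734670039414], [0.0, 0.0, 1.0]] [ 0.4175157  -0.05167513  0.93054655] [ 0.13894125 -0.0176664  -0.99014303]
```

View pics/side0.png

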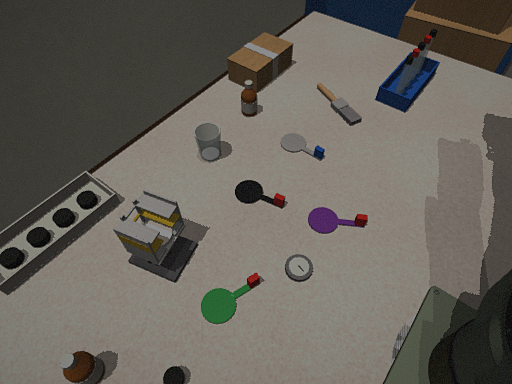

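View pics/top0.png

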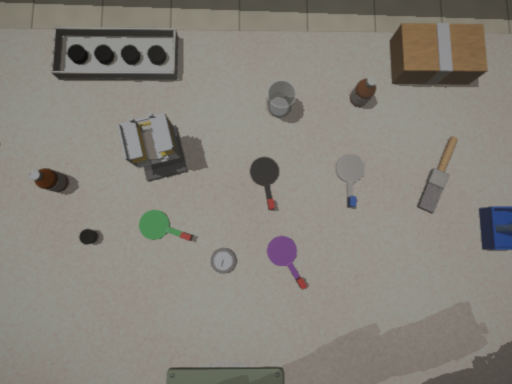

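The top view shows four covers of this shape: black (disc 265,171; red grip 270,204), steel/blue (350,168; 352,201), green (155,225) and purple (282,250). The black one with the red grip is the one meant, since green and purple are excluded and steel is the bystander. The cassette is at (150,142). I'll enlarge a crop to confirm and measure.

```bash
python3 - <<'E'
from h import *
t=np.load("pics/top0.npz");s=np.load("pics/side0.npz")
a=cv2.resize(t["im"][130:230,215:315],None,fx=4,fy=4,interpolation=cv2.INTER_CUBIC)
b=cv2.resize(t["im"][100:200,100:200],None,fx=4,fy=4,interpolation=cv2.INTER_CUBIC)
cv2.imwrite("pics/crop1.png",np.hstack([a,b])[:,:,::-1])
c=cv2.resize(s["im"][180:290,100:220],None,fx=5,fy=5,interpolation=cv2.INTER_CUBIC)
cv2.imwrite("pics/crop2.png",c[:,:,::-1])
for n,f in(("top",t),("side",s)):
    P=cloud(n,f["d"]);im=f["im"].astype(int);hsv=cv2.cvtColor(f["im"],cv2.COLOR_RGB2HSV).astype(int)
    ok=f["d"]>0
    bench=P[250:300,100:200] if n=="top" else P[280:330,250:300]
    print(n,"bench z",np.median(bench[...,2]))
    near=np.zeros(ok.shape,bool)
    if n=="top": near[150:225,240:300]=1
    else: near[170:215,228:292]=1
    red=near&(im[...,0]>120)&(im[...,1]<70)
    blk=near&(im.max(-1)<60)&(P[...,2]<0.02)
    for nm,m in(("red",red),("blk",blk)):
        v,u=np.nonzero(m);q=P[m&ok]
        print(nm,m.sum(),u.mean(),v.mean(),np.percentile(q,[5,50,95],axis=0).round(4).tolist())
    # disc by ray
    cs,_=cv2.findContours(blk.astype(np.uint8),cv2.RETR_EXTERNAL,cv2.CHAIN_APPROX_NONE)
    c=max(cs,key=cv2.contourArea)[:,0,:]
    W=np.array([ray(n,u,v,0.004) for u,v in c])
    cen=np.median(W,0)[:2]
    for _ in range(20):
        d=np.linalg.norm(W[:,:2]-cen,axis=1);k=d<0.040
        A=np.c_[2*W[k,:2],np.ones(k.sum())];x=np.linalg.lstsq(A,(W[k,:2]**2).sum(1),rcond=None)[0];cen=x[:2]
    print("disc",cen,"rad",np.sqrt(x[2]+cen@cen),k.sum())
    v,u=np.nonzero(red); 
    top=red&ok&(P[...,2]>0.031); q=P[top]; print("redtop",q.mean(0),len(q), cv2.minAreaRect((q[:,:2]*1000).astype(np.float32)))
    # cassette cloud
    cm=np.zeros(ok.shape,bool)
    if n=="top": cm[105:195,110:200]=1
    else: cm[180:290,100:210]=1
    q=P[cm&ok]; h,e=np.histogram(q[:,2],bins=np.arange(-.01,.24,.005)); print([(round(x,3),int(y)) for x,y in zip(e,h) if y>3])
E
```

```text
top bench z -0.00041372363623851365
red 48 270.5208333333333 203.27083333333334 [[0.4975, -0.1098, 0.031], [0.5071, -0.1039, 0.0336], [0.5162, -0.0981, 0.0361]]
blk 361 265.54293628808864 168.7950138504155 [[0.5689, -0.1171, 0.0016], [0.5963, -0.0949, 0.0041], [0.6165, -0.0679, 0.0071]]
disc [ 0.59426914 -0.09473737] rad 0.025918269056522936 84
redtop [ 0.50637593 -0.10385907  0.03365109] 45 ((506.5989990234375, -104.36418914794922), (22.05510902404785, 11.124846458435059), 11.063224792480469)
[(np.float64(-0.01), 27), (np.float64(-0.005), 3111), (np.float64(0.0), 1745), (np.float64(0.005), 192), (np.float64(0.01), 507), (np.float64(0.015), 9), (np.float64(0.065), 11), (np.float64(0.07), 57), (np.float64(0.075), 87), (np.float64(0.08), 68), (np.float64(0.085), 215), (np.float64(0.09), 255), (np.float64(0.095), 14), (np.float64(0.1), 11), (np.float64(0.105), 14), (np.float64(0.11), 33), (np.float64(0.115), 225), (np.float64(0.12), 27), (np.float64(0.125), 12), (np.float64(0.13), 18), (np.float64(0.135), 17), (np.float64(0.14), 25), (np.float64(0.145), 740), (np.float64(0.15), 428), (n
[... 593 characters left out ...]
3811), (np.float64(0.005), 207), (np.float64(0.01), 1118), (np.float64(0.015), 50), (np.float64(0.02), 39), (np.float64(0.025), 42), (np.float64(0.03), 35), (np.float64(0.035), 83), (np.float64(0.04), 21), (np.float64(0.065), 5), (np.float64(0.07), 79), (np.float64(0.075), 160), (np.float64(0.08), 65), (np.float64(0.085), 241), (np.float64(0.09), 340), (np.float64(0.095), 37), (np.float64(0.1), 43), (np.float64(0.105), 42), (np.float64(0.11), 43), (np.float64(0.115), 424), (np.float64(0.12), 69), (np.float64(0.125), 46), (np.float64(0.13), 52), (np.float64(0.135), 42), (np.float64(0.14), 53), (np.float64(0.145), 442), (np.float64(0.15), 819), (np.float64(0.155), 92), (np.float64(0.16), 212)]
```

View pics/crop1.png

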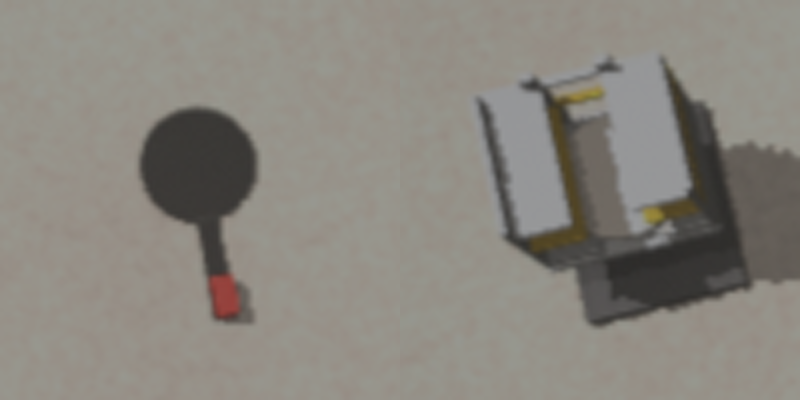

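View pics/crop2.png

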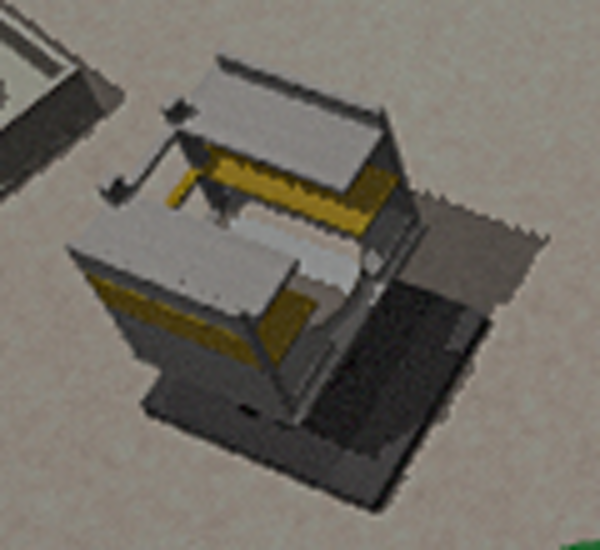

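The crop confirms the target: a black disc with a red grip. The cassette opens towards the robot, and its back posts are at the far end. Now I'll refine the poses.

```bash
python3 - <<'E'
from h import *
t=np.load("pics/top0.npz");s=np.load("pics/side0.npz")
def fit(W):
    cen=W.mean(0)
    A=np.c_[2*W,np.ones(len(W))];x=np.linalg.lstsq(A,(W**2).sum(1),rcond=None)[0];return x[:2],np.sqrt(x[2]+x[:2]@x[:2])
for n,f,box in(("top",t,(150,225,240,300)),("side",s,(170,215,228,292))):
    im=f["im"];hsv=cv2.cvtColor(im,cv2.COLOR_RGB2HSV);m=np.zeros(im.shape[:2],np.uint8)
    a,b,c,d=box; m[a:b,c:d]=(im[a:b,c:d].max(-1)<85)
    m=cv2.morphologyEx(m,cv2.MORPH_OPEN,cv2.getStructuringElement(cv2.MORPH_ELLIPSE,(11,11)))
    k=max(cv2.findContours(m,0,cv2.CHAIN_APPROX_NONE)[0],key=cv2.contourArea)[:,0]
    W=np.array([ray(n,u,v,0.005)[:2] for u,v in k]); print(n,"disc",fit(W),len(W))
    rm=np.zeros(im.shape[:2],np.uint8);i=im.astype(int)
    rm[a:b,c:d]=((i[...,0]-i[...,1])>50)[a:b,c:d]
    v,u=np.nonzero(rm);print(" red",u.mean(),v.mean(),len(u),"at z.033",ray(n,u.mean(),v.mean(),.033))
    P=cloud(n,f["d"]);cm=np.zeros(m.shape,bool)
    if n=="top": cm[105:195,110:200]=1
    else: cm[180:290,100:210]=1
    q=P[cm&(f["d"]>0)]
    for lo,hi in((.142,.156),(.157,.17),(.109,.122)):
        z=q[(q[:,2]>lo)&(q[:,2]<hi)]; print(" z",lo,len(z),np.median(z[:,2]).round(4),cv2.minAreaRect((z[:,:2]*1000).astype(np.float32)))
    Y=cm&(hsv[...,0]>18)&(hsv[...,0]<32)&(hsv[...,1]>130)&(hsv[...,2]>70); z=P[Y&(f["d"]>0)]
    print(" yellow",len(z),np.percentile(z[:,2],[10,50,90]))
E
```

```text
top disc (array([ 0.58872614, -0.09049332]), np.float64(0.03388406853819072)) 77
 red 270.7894736842105 203.49122807017545 57 at z.033 [ 0.50601155 -0.10460374  0.033     ]
 z 0.142 1192 0.1496 ((637.2479858398438, 161.27920532226562), (82.1986312866211, 99.02255249023438), 14.775567054748535)
 z 0.157 197 0.1613 ((636.9776611328125, 162.59381103515625), (81.62201690673828, 101.02587127685547), 14.634101867675781)
 z 0.109 277 0.1175 ((637.4325561523438, 161.54965209960938), (82.40138244628906, 99.63274383544922), 14.707510948181152)
 yellow 91 [0.11617877 0.11777787 0.1191681 ]
side disc (array([ 0.58789423, -0.09051088]), np.float64(0.03591651375318693)) 73
 red 278.52272727272725 198.95454545454547 88 at z.033 [ 0.50298534 -0.10013822  0.033     ]
 z 0.142 1304 0.1504 ((635.0068969726562, 161.85829162597656), (83.98759460449219, 101.4716567993164), 15.06953239440918)
 z 0.157 272 0.162 ((634.7142333984375, 161.74118041992188), (82.32369995117188, 100.73619842529297), 14.41710376739502)
 z 0.109 521 0.1181 ((634.5322265625, 161.9847869873047), (81.68790435791016, 100.67190551757812), 14.425688743591309)
 yellow 303 [0.11733966 0.11874535 0.13825121]
```

Black disc centre is about (0.588, -0.0905) with yaw 10.5°, so the block is at about (0.5045, -0.106). The slot is about (0.633, 0.161, 0.118) with yaw 14.7°. Moving over the block, with a jaw turn of -7.3°.

Request:
play_rows([
  [[0.0275,0.037,0,-0.6],[0.0275,0.037,0,-0.6],[0.0275,0.037,0,-0.6],[0.0275,0.037,0,-0.6],[0.0275,0.037,0,-0.6],[0.0275,0.037,0,-0.6],[0.0275,0.037,0,-0.6],[0.0275,0.037,0,-0.6],[0.0275,0.037,0,-0.6],[0.0275,0.037,0,-0.6],[0.0275,0.037,0,-0.6],[0.0275,0.037,0,-0.6]],
], claw=1)

```text
clock: 1.6
tcp_pos: [0.5123, -0.0896, 0.4021]
ee_rot: [-3.126, -0.276, 0.004]
ft_force: [-0.3, -1.2, 0.9]
grip_width: 0.0854
```

Request:
play_rows([
  [[-0.004,-0.008,-0.03,0.4],[-0.003,-0.005,-0.04,0],[0,0,-0.04,0],[0,0,-0.02,0],[0,0,0,0]],
])

```text
clock: 2.22
tcp_pos: [0.5063, -0.099, 0.2674]
ee_rot: [-3.123, -0.296, 0.004]
ft_force: [0.3, 0.7, 1.1]
grip_width: 0.0854
```

```bash
python3 - <<'E'
from h import *
o=r.observe();print(o["tcp_pos"],np.degrees(2*np.arctan2(o["ee_rot"][1],o["ee_rot"][0])))
snap("top","top1");snap("side","side1")
E
```

```text
[ 0.50631654 -0.0989841   0.26741907] -349.15556825455894
```

Request:
play_rows([
  [[-0.0015,-0.007,-0.02,0],[0,0,-0.03,0],[0,0,-0.02,0],[0,0,0,0]],
])

```text
clock: 2.82
tcp_pos: [0.5065, -0.1064, 0.2018]
ee_rot: [-3.126, -0.297, -0.011]
ft_force: [-0.2, -0.2, -0.4]
grip_width: 0.0854
```

```bash
python3 - <<'E'
from h import *
im,_=snap("side","side2");a=cv2.resize(im[130:260,190:340],None,fx=4,fy=4)
cv2.imwrite("pics/side2c.png",a[:,:,::-1])
E
```

```text
(no output)
```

View pics/side2c.png

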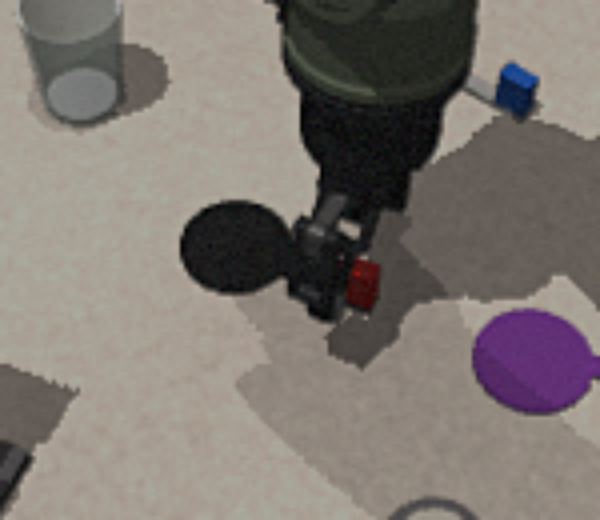

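The open jaws straddle the red grip (crop 362,285), and the disc lies clear to the left. Lowering and closing.

Request:
play_rows([
  [[-0.002,0.0005,-0.015,0],[0,0,-0.005,0],[0,0,0,0]],
])

```text
clock: 3.25
tcp_pos: [0.5051, -0.1059, 0.1833]
ee_rot: [-3.127, -0.298, -0.016]
ft_force: [0.1, 0.1, 0.8]
grip_width: 0.0854
```

Request:
play_rows([
  [[0,0,0,0],[0,0,0,0],[0,0,0,0],[0,0,0,0],[0,0,0,0],[0,0,0,0]],
], claw=-1)

```text
clock: 4.0
tcp_pos: [0.5053, -0.106, 0.1841]
ee_rot: [-3.127, -0.297, -0.018]
ft_force: [-0.2, -0.3, -0.4]
grip_width: 0.0131
```

Gripped at 13 mm. Lifting to clear the bench and checking.

Request:
play_rows([
  [[0,0,0.02,0],[0,0,0.04,0],[0,0,0.05,0],[0,0,0.04,0],[0,0,0.02,0],[0,0,0,0]],
])

```text
clock: 4.75
tcp_pos: [0.5042, -0.1058, 0.3585]
ee_rot: [-3.126, -0.297, -0.014]
ft_force: [-0.5, -0.3, -2.5]
grip_width: 0.0131
```

```bash
python3 - <<'E'
from h import *
o=r.observe();print(o["tcp_pos"],o["ee_rot"],o["ft_force"],o["grip_width"])
for n in("side","top"):
    im,d=snap(n,n+"3")
    P=cloud(n,d)
    m=(d>0)&(np.abs(P[...,0]-.588)<.06)&(np.abs(P[...,1]+.09)<.05)&(P[...,2]>.08)&(P[...,2]<.25)&(im.max(-1)<90)&(P[...,0]>.552)
    q=P[m];print(n,len(q),q.mean(0) if len(q) else 0)
    if len(q)>20:
        A=np.c_[q[:,:2]-q[:,:2].mean(0),np.ones(len(q))];x,*_=np.linalg.lstsq(A,q[:,2],rcond=None);print("slope x,y deg",np.degrees(x[:2]),"z",x[2],"std",np.std(q[:,2]-A@x), "rect",cv2.minEnclosingCircle((q[:,:2]*1000).astype(np.float32)))
E
```

```text
[ 0.50418052 -0.10577508  0.35853954] [-3.12631266 -0.29749409 -0.01448733] [-0.48409968 -0.3158575  -2.51253085] 0.013132429393844567
side 664 [ 0.58602061 -0.08811663  0.17904727]
slope x,y deg [ 0.26237382 -0.3913121 ] z 0.17904727351912436 std 0.0010810389118719142 rect ((587.3330688476562, -88.78593444824219), 37.17470169067383)
top 0 0
```

View pics/side3.png

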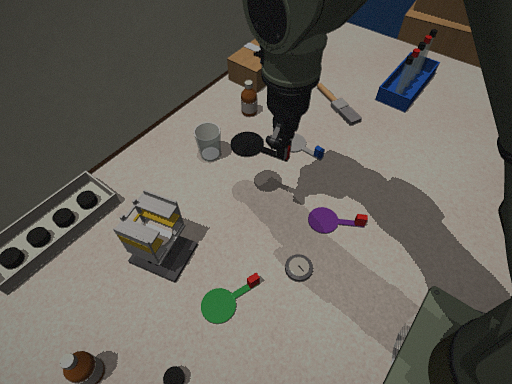

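Held level (slopes ≤0.4°): the disc underside is 184.5 mm below the TCP and its centre is 85 mm ahead. Moving in front of the slot.

Request:
play_rows([
  [[-0.0075,0.02,0,0.6],[-0.0075,0.035,0,0.65],[-0.0075,0.04,0,0.65],[-0.0075,0.04,0,0.65],[-0.0075,0.04,0,0.65],[-0.0075,0.03,0,0.65],[0,0.01,0,0],[0,0,0,0]],
])

```text
clock: 5.85
tcp_pos: [0.4561, 0.1149, 0.3484]
ee_rot: [-3.115, -0.403, 0.01]
ft_force: [-0.0, -1.3, -0.8]
grip_width: 0.0128
```

```bash
cat > m.py <<'E'
from h import *
import sys
tag=sys.argv[1]
o=r.observe();T=o["tcp_pos"];rv=np.array(o["ee_rot"]);print(T,"yaw",(np.degrees(2*np.arctan2(rv[1],rv[0]))+720)%180)
print("tool z",cv2.Rodrigues(rv)[0][:,2],o["ft_force"],o["grip_width"])
for n in("side","top"):
    im,d=snap(n,n+tag);P=cloud(n,d);zc=T[2]-.1795
    m=(d>0)&(np.hypot(P[...,0]-T[0]-.0822,P[...,1]-T[1]-.0216)<.05)&(np.abs(P[...,2]-zc)<.012)&(im.max(-1)<95)&(np.hypot(P[...,0]-T[0],P[...,1]-T[1])>.05)
    q=P[m];print(n,len(q))
    if len(q)>20:
        A=np.c_[q[:,:2]-q[:,:2].mean(0),np.ones(len(q))];x,*_=np.linalg.lstsq(A,q[:,2],rcond=None);c,rad=cv2.minEnclosingCircle((q[:,:2]*1000).astype(np.float32));print("slope",np.degrees(x[:2]),"z",x[2],"circ",c,rad,"yaw",np.degrees(np.arctan2(c[1]/1e3-T[1],c[0]/1e3-T[0])))
E
python3 m.py 4
```

```text
[0.45605387 0.11488721 0.34843566] yaw 14.75668887592667
tool z [-6.40746514e-03 -2.60902476e-04 -9.99979438e-01] [-0.03706493 -1.34622896 -0.79369096] 0.01275404565779716
side 1072
slope [-0.75724435 -0.40758875] z 0.16780346392729495 circ (535.477294921875, 135.74606323242188) 36.57113265991211 yaw 14.715186725173115
top 448
slope [-1.21827528 -0.60907475] z 0.16705171305073016 circ (539.1651611328125, 130.30715942382812) 35.326454162597656 yaw 10.510781350129252
```

Request:
play_rows([
  [[0,0,-0.015,0],[0,0,-0.015,0],[0,0,-0.005,0],[0,0,0,0]],
])

```text
clock: 6.45
tcp_pos: [0.457, 0.1103, 0.3128]
ee_rot: [3.116, 0.392, -0.009]
ft_force: [0.4, 0.5, -1.2]
grip_width: 0.0131
```

```bash
python3 m.py 5; python3 - <<'E'
from h import *
for n,b in(("side",(150,290,80,280)),("top",(90,230,90,250))):
    im=cv2.imread(f"pics/{n}5.png");cv2.imwrite(f"pics/{n}5c.png",cv2.resize(im[b[0]:b[1],b[2]:b[3]],None,fx=4,fy=4,interpolation=cv2.INTER_CUBIC))
E
```

```text
[0.45703342 0.11025231 0.31282835] yaw 14.331440197450775
tool z [-0.00557664 -0.00146051 -0.99998338] [ 0.43228948  0.5019492  -1.18280727] 0.013141275092257973
side 990
slope [-0.80146327 -0.24561114] z 0.13227783500790122 circ (536.1293334960938, 130.1905975341797) 36.40081787109375 yaw 14.148206872005913
top 338
slope [-0.64017081 -0.46704814] z 0.13163350818992278 circ (540.78564453125, 123.17347717285156) 34.70849609375 yaw 8.770356133796968
```

View pics/side5c.png

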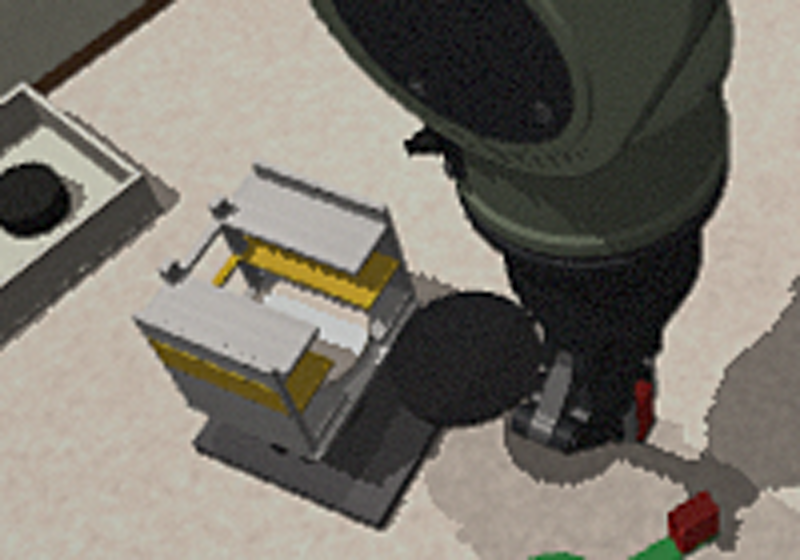

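View pics/top5c.png

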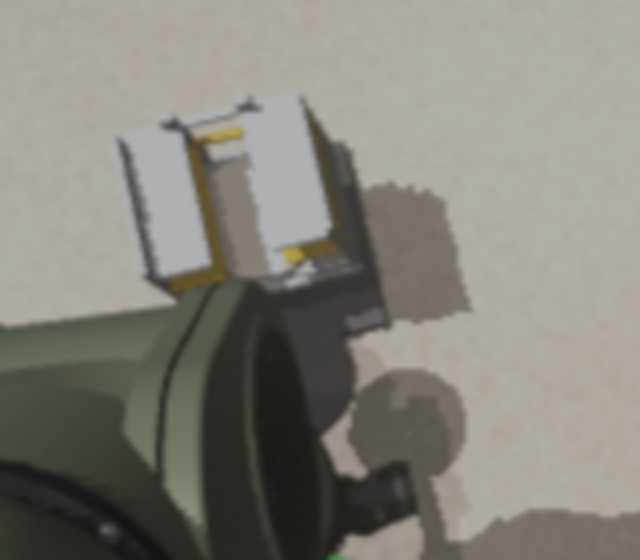

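The disc is in front of the middle slot at the right height (underside ≈0.127, ledges at 0.118), about 5 mm to the right of the slot's line. I'll correct that and advance in short strokes.

Request:
play_rows([
  [[0.003,0.005,0.001,0.3],[0.007,0.002,0.001,0],[0.008,0.002,0.001,0],[0,0,0,0]],
])

```text
clock: 7.05
tcp_pos: [0.4767, 0.1204, 0.3173]
ee_rot: [3.115, 0.402, -0.005]
ft_force: [-0.5, -0.3, -1.3]
grip_width: 0.0129
```

Request:
play_rows([
  [[0.008,0.002,-0.003,0],[0.008,0.002,0,0],[0.008,0.002,0,0],[0,0,0,0]],
])

```text
clock: 7.55
tcp_pos: [0.5025, 0.1267, 0.3139]
ee_rot: [3.115, 0.402, -0.006]
ft_force: [-0.8, -0.5, -1.5]
grip_width: 0.0131
```

Request:
play_rows([
  [[0.008,0.002,0,0],[0.008,0.002,0,0],[0.006,0.0015,0,0],[0,0,0,0]],
])

```text
clock: 8.05
tcp_pos: [0.526, 0.1326, 0.3139]
ee_rot: [3.115, 0.402, -0.006]
ft_force: [0.1, -0.4, -1.9]
grip_width: 0.0132
```

```bash
python3 m.py 6; python3 - <<'E'
from h import *
for n,b in(("side",(150,290,80,280)),):
    im=cv2.imread(f"pics/{n}6.png");cv2.imwrite(f"pics/{n}6c.png",cv2.resize(im[b[0]:b[1],b[2]:b[3]],None,fx=4,fy=4,interpolation=cv2.INTER_CUBIC))
E
```

```text
[0.52601728 0.13261024 0.31388376] yaw 14.691053091197773
tool z [-3.52743085e-03 -8.59437642e-04 -9.99993409e-01] [ 0.10571945 -0.43541765 -1.9017651 ] 0.013242101686485104
side 515
slope [-0.94752372 -0.03781133] z 0.1334605525893761 circ (609.7991943359375, 167.3038330078125) 40.10240173339844 yaw 22.49415479941935
top 162
slope [-0.15180468  0.19372586] z 0.13245377908251257 circ (612.4515380859375, 138.13241577148438) 33.84540939331055 yaw 3.655585525741556
```

View pics/side6c.png

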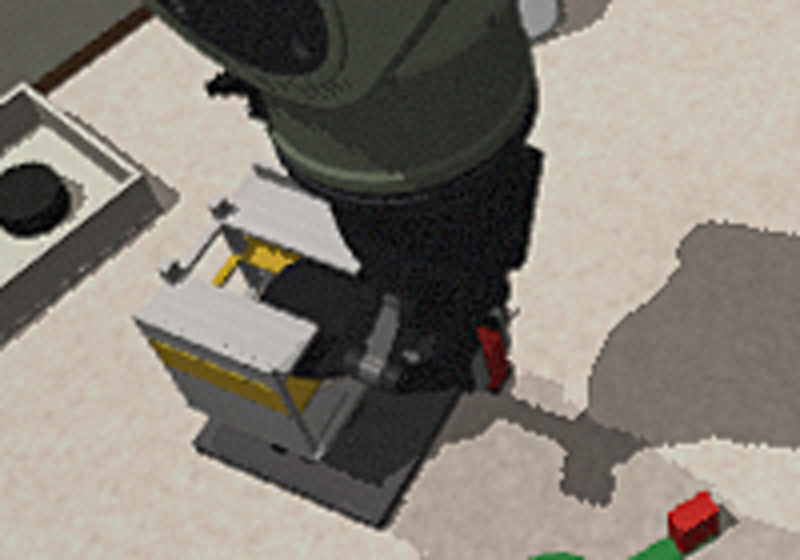

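The disc has entered over the middle yellow ledges and under the top ones, with no contact force. Continuing.

Request:
play_rows([
  [[0.006,0.0015,0,0],[0.006,0.0016,0,0],[0.004,0.001,0,0],[0,0,0,0]],
])

```text
clock: 8.65
tcp_pos: [0.5427, 0.1369, 0.314]
ee_rot: [3.115, 0.402, -0.006]
ft_force: [0.4, -0.2, -1.5]
grip_width: 0.0133
```

```bash
python3 m.py 7; python3 - <<'E'
from h import *
s=np.load("pics/side7.npz");P=cloud("side",s["d"])
for n,b in(("side",(170,270,90,220)),("top",(90,200,90,220))):
    im=cv2.imread(f"pics/{n}7.png");cv2.imwrite(f"pics/{n}7c.png",cv2.resize(im[b[0]:b[1],b[2]:b[3]],None,fx=5,fy=5,interpolation=cv2.INTER_CUBIC))
E
```

```text
[0.5426945  0.13691367 0.31397119] yaw 14.688272253604396
tool z [-3.86777684e-03 -8.97742545e-04 -9.99992117e-01] [ 0.41132513 -0.20156719 -1.47508526] 0.0132975070291227
side 361
slope [-0.73921646 -1.72281059] z 0.1335800345273217 circ (633.3246459960938, 163.7125244140625) 43.09992218017578 yaw 16.47266758782296
top 65
slope [ 3.36092662 -5.04226541] z 0.1330038625475897 circ (629.2526245117188, 143.54559326171875) 34.4095573425293 yaw 4.381334742573309
```

View pics/side7c.png

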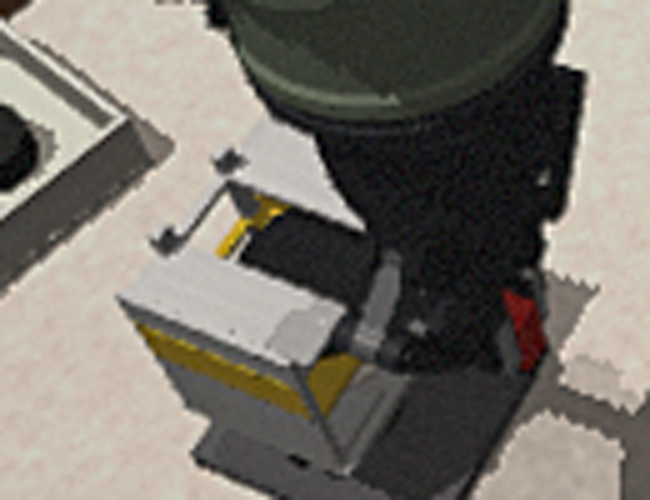

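View pics/top7c.png

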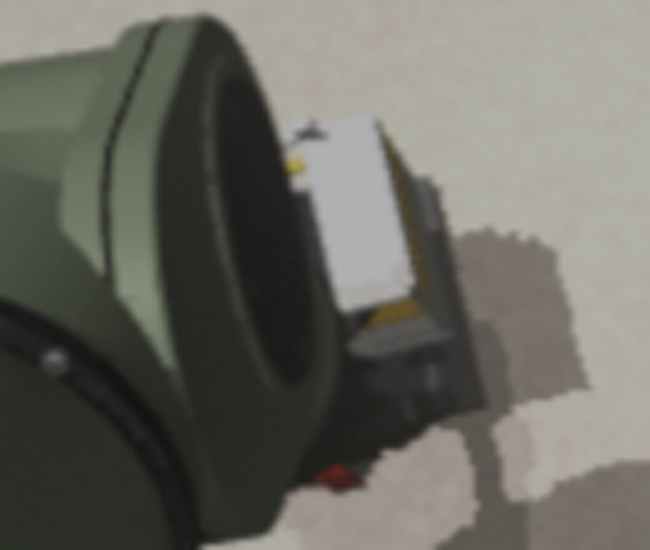

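Request:
play_rows([
  [[0.003,0.0008,0,0],[0.002,0.0005,0,0],[0.001,0.0003,0,0],[0,0,0,0]],
])

```text
clock: 9.25
tcp_pos: [0.5487, 0.1385, 0.314]
ee_rot: [3.115, 0.401, -0.007]
ft_force: [-0.0, 0.1, -1.4]
grip_width: 0.0127
```

Request:
play_rows([
  [[0.002,0.0005,0,0],[0,0,0,0]],
])

```text
clock: 9.5
tcp_pos: [0.5508, 0.1391, 0.3141]
ee_rot: [3.115, 0.402, -0.007]
ft_force: [-0.1, 0.5, -1.3]
grip_width: 0.0131
```

Request:
play_rows([
  [[0.0015,0.0004,0,0],[0,0,0,0]],
])

```text
clock: 9.75
tcp_pos: [0.5524, 0.1395, 0.3141]
ee_rot: [3.115, 0.402, -0.007]
ft_force: [-0.9, -0.6, -1.6]
grip_width: 0.0126
```

Request:
play_rows([
  [[0.001,0.0003,0,0],[0,0,0,0]],
])

```text
clock: 10.0
tcp_pos: [0.5535, 0.1398, 0.3141]
ee_rot: [3.115, 0.402, -0.007]
ft_force: [0.1, -0.7, -0.5]
grip_width: 0.0132
```

Request:
play_rows([
  [[0.001,0.0003,0,0],[0,0,0,0]],
])

```text
clock: 10.25
tcp_pos: [0.5546, 0.1401, 0.3141]
ee_rot: [3.115, 0.402, -0.007]
ft_force: [-0.3, 0.5, -1.3]
grip_width: 0.0129
```

Request:
play_rows([
  [[0.001,0.0003,0,0],[0,0,0,0]],
])

```text
clock: 10.5
tcp_pos: [0.5556, 0.1404, 0.3141]
ee_rot: [3.115, 0.402, -0.007]
ft_force: [-0.1, -0.2, -0.6]
grip_width: 0.0129
```

No contact yet at my nominal home, so I'll look at the back edge gap.

```bash
python3 - <<'E'
from h import *
im,d=snap("side","side8");P=cloud("side",d);K=im.astype(int)
cv2.imwrite("pics/side8c.png",cv2.resize(im[180:240,100:180,::-1],None,fx=9,fy=9,interpolation=cv2.INTER_NEAREST))
y=np.radians(14.7);ex=np.array([np.cos(y),np.sin(y)]);ey=np.array([-ex[1],ex[0]])
o=np.array([.633,.161])
L=np.stack([(P[...,:2]-o)@ex,(P[...,:2]-o)@ey,P[...,2]],-1)*1000
box=np.zeros(d.shape,bool);box[180:240,100:190]=1
m=box&(im.max(-1)<80)&(np.abs(L[...,1])<16)&(np.abs(L[...,2]-131)<8)&(L[...,0]>-30)&(L[...,0]<60)
for lo in range(-16,16,4):
    k=m&(L[...,1]>=lo)&(L[...,1]<lo+4); 
    if k.sum(): print(lo,k.sum(),"disc max x",L[k][:,0].max().round(1),np.median(L[k][:,2]).round(1))
hsv=cv2.cvtColor(im,cv2.COLOR_RGB2HSV)
yl=box&(hsv[...,0]>18)&(hsv[...,0]<32)&(hsv[...,1]>120)&(im.max(-1)>90)&(L[...,0]>0)
print(L[yl].round(0)[::3].tolist())
b=box&(L[...,0]>30)&(L[...,0]<60)&(np.abs(L[...,1])<50)&(L[...,2]>100)
q=L[b];print(np.percentile(q,[1,50,99],axis=0).round(1))
for zl in range(100,170,6):
    k=q[(q[:,2]>=zl)&(q[:,2]<zl+6)]
    if len(k):print(zl,len(k),np.percentile(k[:,0],[2,50,98]).round(1),np.percentile(k[:,1],[2,50,98]).round(1))
E
```

```text
-16 36 disc max x 39.7 133.3
-12 37 disc max x 34.3 133.5
-8 45 disc max x 34.9 133.4
-4 48 disc max x 36.0 133.5
0 48 disc max x 37.6 133.5
4 42 disc max x 35.9 133.8
8 4 disc max x 8.4 134.8
[[42.0, -27.0, 119.0], [35.0, 50.0, 138.0], [25.0, 50.0, 145.0], [27.0, 50.0, 140.0], [33.0, 50.0, 132.0], [23.0, 50.0, 139.0], [14.0, 50.0, 145.0], [28.0, 51.0, 133.0], [18.0, 51.0, 139.0], [10.0, 50.0, 144.0]]
[[ 30.4 -42.8 128.2]
 [ 37.7  -2.1 150.5]
 [ 43.1  49.7 163.3]]
112 1 [42.4 42.4 42.4] [47.8 47.8 47.8]
118 2 [42.  42.8 43.6] [-26.9 -21.8 -16.7]
124 6 [37.  38.4 40.6] [-23.3 -19.6 -15.7]
130 49 [30.3 34.3 41.3] [-21.2  -6.8  10. ]
136 5 [38.  38.5 43. ] [-18.7 -16.3 -15.9]
142 13 [31.6 36.9 38.5] [-17.   -3.6  49.7]
148 190 [30.8 37.6 42.6] [-42.6   1.8  40.3]
154 23 [33.5 38.3 42. ] [-22.1  17.4  49.8]
160 34 [30.6 38.7 42.6] [-23.7  20.7  49.8]
```

View pics/side8c.png

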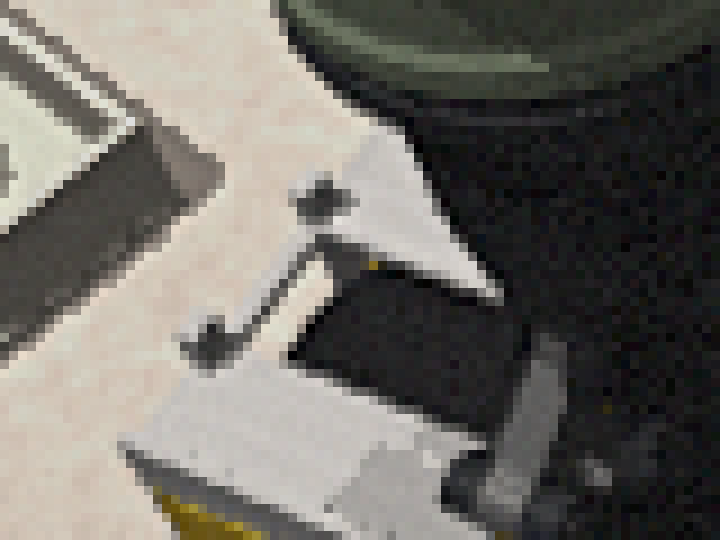

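The disc's far edge is at ≈36–37 mm and the stops at ≈38, so it is essentially home. Lowering onto the ledges.

Request:
play_rows([
  [[0,0,-0.003,0],[0,0,-0.003,0],[0,0,-0.001,0],[0,0,0,0]],
])

```text
clock: 11.05
tcp_pos: [0.5555, 0.1404, 0.3064]
ee_rot: [3.115, 0.402, -0.007]
ft_force: [-0.3, 0.1, -0.5]
grip_width: 0.0126
```

Request:
play_rows([
  [[0,0,-0.001,0],[0,0,0,0]],
])

```text
clock: 11.3
tcp_pos: [0.5555, 0.1404, 0.3054]
ee_rot: [3.115, 0.402, -0.007]
ft_force: [-0.5, 0.8, -2.0]
grip_width: 0.0126
```

Request:
play_rows([
  [[0,0,-0.001,0],[0,0,0,0]],
])

```text
clock: 11.55
tcp_pos: [0.5556, 0.1404, 0.3044]
ee_rot: [3.115, 0.402, -0.007]
ft_force: [0.3, 0.5, -1.4]
grip_width: 0.0131
```

Request:
play_rows([
  [[0,0,-0.001,0],[0,0,0,0]],
])

```text
clock: 11.8
tcp_pos: [0.5556, 0.1404, 0.3036]
ee_rot: [3.115, 0.401, -0.007]
ft_force: [-1.6, -0.0, 3.5]
grip_width: 0.0128
```

Request:
play_rows([
  [[0,0,-0.001,0],[0,0,0,0]],
])

```text
clock: 12.05
tcp_pos: [0.5556, 0.1403, 0.3028]
ee_rot: [3.115, 0.401, -0.006]
ft_force: [-2.3, -1.3, 3.0]
grip_width: 0.0126
```

Request:
play_rows([
  [[0,0,-0.0005,0],[0,0,0,0]],
])

```text
clock: 12.3
tcp_pos: [0.5556, 0.1402, 0.3025]
ee_rot: [3.115, 0.401, -0.005]
ft_force: [-2.1, -0.8, 4.4]
grip_width: 0.0131
```

It touched the ledges at z≈0.3036 (3–4 N). A quick check before letting go.

```bash
cat > g.py <<'E'
from h import *
import sys
im,d=snap("side","side"+sys.argv[1]);P=cloud("side",d)
cv2.imwrite(f"pics/side{sys.argv[1]}c.png",cv2.resize(im[170:270,90:220,::-1],None,fx=5,fy=5,interpolation=cv2.INTER_NEAREST))
y=np.radians(14.7);ex=np.array([np.cos(y),np.sin(y)]);ey=np.array([-ex[1],ex[0]]);o=np.array([.633,.161])
L=np.stack([(P[...,:2]-o)@ex,(P[...,:2]-o)@ey,P[...,2]],-1)*1000
m=(d>0)&(im.max(-1)<80)&(np.abs(L[...,1])<14)&(np.abs(L[...,2]-124)<9)&(L[...,0]>-34)&(L[...,0]<60)
q=L[m]
for lo in range(-30,40,10):
    k=q[(q[:,0]>=lo)&(q[:,0]<lo+10)]
    if len(k): print("x",lo,len(k),"z",np.median(k[:,2]).round(1))
for lo in range(-14,14,4):
    k=q[(q[:,1]>=lo)&(q[:,1]<lo+4)]
    if len(k): print("y",lo,"max x",k[:,0].max().round(1))
i=im.astype(int);R=(i[...,0]-i[...,1]>50)&(np.abs(L[...,0]+85)<30)&(np.abs(L[...,1])<25)&(L[...,2]>110)
if R.sum():
    z=L[R];print("red",R.sum(),np.percentile(z,[5,50,95],axis=0).round(1).tolist())
    t=z[z[:,2]>149]; 
    if len(t)>5: print("redtop",t.mean(0).round(1),cv2.minAreaRect(t[:,:2].astype(np.float32)))
E
python3 g.py 9
```

```text
x -20 20 z 123.0
x -10 36 z 123.6
x 0 39 z 123.5
x 10 37 z 123.2
x 20 34 z 123.2
x 30 29 z 123.3
y -14 max x 35.6
y -10 max x 37.0
y -6 max x 37.5
y -2 max x 37.4
y 2 max x 36.7
red 52 [[-94.8, -6.2, 129.5], [-93.4, -0.8, 152.0], [-85.2, 5.8, 155.2]]
redtop [-90.3  -1.5 153.3] ((-91.13897705078125, -2.4826927185058594), (9.160144805908203, 16.55331802368164), 45.53472137451172)
```

View pics/side9c.png

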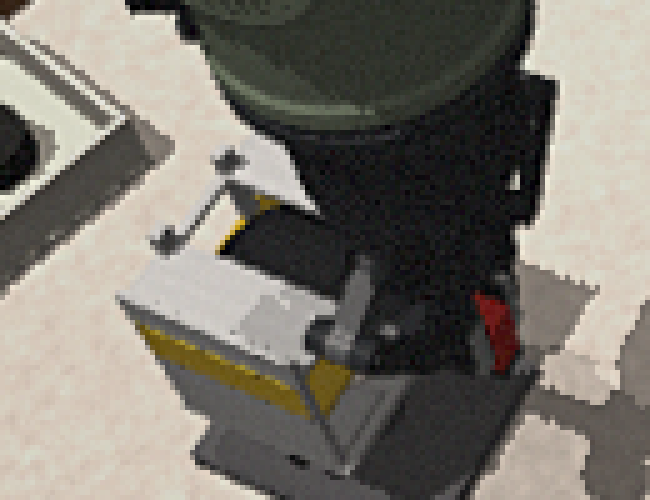

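It is flat on the ledges (top 123.3 mm along its length) with the far edge at the stop. Opening, then going straight up.

Request:
play_rows([
  [[0,0,0,0],[0,0,0,0],[0,0,0,0],[0,0,0,0],[0,0,0,0]],
], claw=1)

```text
clock: 12.98
tcp_pos: [0.5556, 0.1404, 0.3019]
ee_rot: [3.115, 0.401, -0.006]
ft_force: [-0.3, 0.3, 0.4]
grip_width: 0.0856
```

```bash
python3 g.py 10; python3 -c "
from h import *
o=r.observe();print(o['tcp_pos'],o['ft_force'],o['grip_width'])"
```

```text
x -20 5 z 124.2
x -10 32 z 123.5
x 0 40 z 123.6
x 10 36 z 123.8
x 20 36 z 123.3
x 30 26 z 123.5
y -14 max x 36.7
y -10 max x 37.4
y -6 max x 37.7
y -2 max x 35.8
y 2 max x 36.6
red 156 [[-94.7, -5.5, 128.8], [-85.5, 3.8, 151.1], [-73.6, 6.9, 154.7]]
redtop [-84.4   0.7 154.6] ((-85.25794982910156, 7.241273880004883), (20.872915267944336, 33.12745666503906), 11.332894325256348)
[0.55563434 0.14038498 0.30197179] [-0.44084936  0.78918725  0.82093468] 0.08544469012239672
```

Request:
play_rows([
  [[0,0,0.015,0],[0,0,0.03,0],[0,0,0.04,0],[-0.02,-0.02,0.03,0],[-0.03,-0.05,0.01,0],[-0.03,-0.05,0,0],[-0.03,-0.05,0,0],[-0.02,-0.05,0,0],[0,0,0,0]],
])

```text
clock: 14.15
tcp_pos: [0.4191, -0.086, 0.4389]
ee_rot: [3.114, 0.4, 0.007]
ft_force: [-0.3, 1.0, -0.2]
grip_width: 0.0853
```

```bash
python3 g.py 11; python3 - <<'E'
from h import *
im,d=snap("top","top11")
a=cv2.resize(im[90:220,90:250],None,fx=5,fy=5,interpolation=cv2.INTER_CUBIC)[:600,:800];cv2.imwrite("pics/top11c.png",a[:,:,::-1])
i=im.astype(int);m=np.zeros(d.shape,bool);m[120:215,110:215]=1;m&=(i[...,0]-i[...,1]>50)
P=cloud("top",d);q=P[m&(d>0)];q=q[q[:,2]>.1]
o=np.array([.633,.161]);y=np.radians(14.7);ex=np.array([np.cos(y),np.sin(y)]);ey=np.array([-ex[1],ex[0]])
L=np.c_[(q[:,:2]-o)@ex,(q[:,:2]-o)@ey]*1000
if len(q)>3: print("top red",len(q),L.mean(0),q[:,2].mean(),cv2.minAreaRect(L.astype(np.float32)))
o=r.observe();print(o['clock'],o['tcp_pos'])
E
```

```text
x -30 53 z 123.4
x -20 41 z 123.5
x -10 40 z 122.9
x 0 42 z 123.5
x 10 38 z 123.4
x 20 41 z 123.4
x 30 32 z 123.3
y -14 max x 37.3
y -10 max x 37.1
y -6 max x 38.4
y -2 max x 41.0
y 2 max x 36.5
y 6 max x -27.3
y 10 max x -26.1
red 137 [[-93.1, -5.8, 128.6], [-82.8, 4.3, 152.5], [-72.4, 6.8, 154.7]]
redtop [-8.270e+01  1.000e-01  1.533e+02] ((-82.70001220703125, -0.23259687423706055), (24.536401748657227, 13.123188018798828), 1.8981605768203735)
top red 79 [-8.13565507e+01  6.36516463e-03] 0.15248087328282645 ((-81.0591049194336, 0.056127071380615234), (23.991565704345703, 13.804696083068848), 1.6390959024429321)
14.25 [ 0.42044743 -0.08311683  0.43843653]
```

View pics/side11.png

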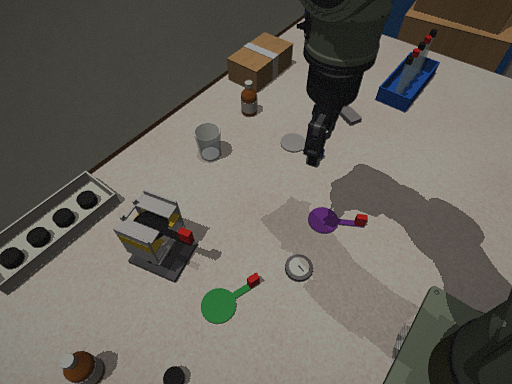

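View pics/top11c.png

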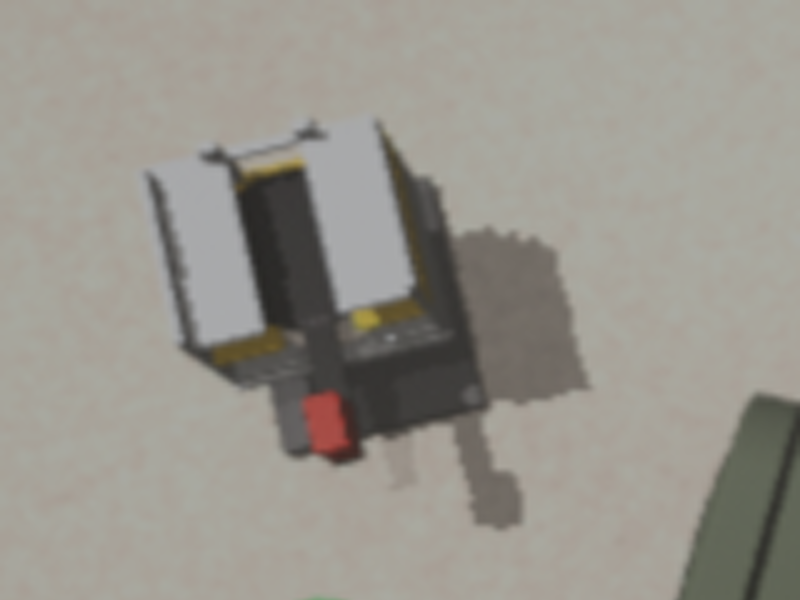

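View pics/side11c.png

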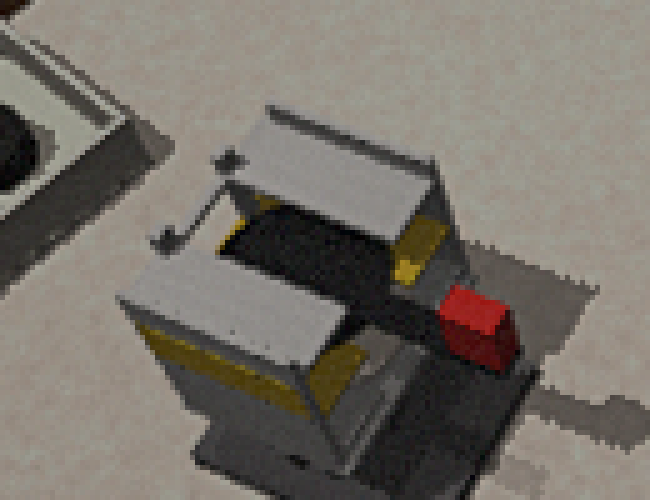

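The disc rests flat in the middle slot, and the grip points straight out (lateral offset ≈0, block yaw within 2°). The gripper is clear. Handing in.

```bash
python3 -c "
from h import *
print(r.finish_job())"
```

```text
the job is handed in; nothing more can be done
None
```

The black cover with the red grip is in the middle slot (yellow ledges), slid in level through the open front, let go, and the job is handed in at about 14.3 s of the 48 s allowed.

**Last checks, after letting go and backing off:**
- **Resting on the ledges:** the top of the disc reads about 123.4 mm along its whole length. That matches ledges at about 118 mm plus the 5 mm disc.
- **All the way in:** the far edge is at the back stops, about 37–38 mm beyond my slot point.
- **Grip:** it is on the slot's axis, with about 0 mm sideways offset and less than 2° of yaw.
- **Forces:** the readings I saw at the wrist stayed within about 5 N.

**What disagreed:** the grip centre reads about 82 mm in front of my slot point, where 85 mm is nominal. I put that down to the disc being right against the stops plus 1–2 mm of calibration error. I did not feel a clear hit on the back stops, only about 2 N backward while lowering, so "all the way in" rests on the pictures.

The steel cover was never touched. In the last side picture its disc looks to be where it was, but the gripper hides its blue grip.

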